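# Feed a slide carrier through the curing tunnel with a push stick

## Task

Lay the orange slide carrier flat on the bench in the open, flared entry of the curing tunnel, lengthwise between its low rails, and let go. Then lift the wooden push stick out of its grey rest by its bare middle, set it down on the bench and let go, take it again by its tail end, and with its brass head push the carrier through the tunnel until the carrier is fully home against the black end stop. Finally draw the stick's head back out of the roofed tunnel, leave the stick lying on the bench, keep the carrier level all the way because a glass slide lies on it, and do not disturb the other things on the bench.

Things in the scene. Friction and masses are not known exactly. Their poses are not given: they have to be found in the camera images.
- guide: Aluminium and grey curing tunnel, fixed, feeding to the robot's right. Origin on the bench (z=0), mid flared mouth; x = feed direction, z up. No floor: things slide on the bench. x 0 to 25 mm: flared rails, inside width 70 narrowing to 42; 25 to 70: open entry, inside width 42. These rails are 8 high, 8 thick: keep fingertips above them there. Roofed tunnel: x 70 to 210.
- guide_roof (a point): Middle of the roofed tunnel's entrance, on the bench, at guide x = 70 mm. The tunnel is 140 long, inside 42 wide and 36 high; outside 54 wide (82 over its feet) and 57 high with the black lamp on its roof.
- guide_home (a point): Where the carrier's centre is when home, at guide x = 210 mm, 15 mm above the bench: the carrier then touches the black end stop (face at guide x = 250, 16 high) and its front half stands out of the tunnel in the open nest (rails 12 high).
- carrier_center (a point): Orange slide carrier: block 80 long (x), 36 wide (y), 30 high (z), about 0.2 kg, a glass slide set in its top; loose on the bench to the right. The point is its centre, 15 mm above its underside. Either end may go first. Grasp across the 36 mm, high enough to clear the 8 mm rails.
- stick_center (a point): Wooden push stick, 200 long (x, towards its brass head), 16 wide, 18 high; head: last 12 mm, brass, 24 wide; tail cap red. About 0.07 kg, centre of mass 16 mm from this point towards the head. The point is at mid length, half-way up (9 mm above the underside).
- stick_tip (a point): Centre of the flat front face of the stick's brass head, 100 mm ahead of stick_center along the stick's x.
- stick_tail (a point): Point on the stick 80 mm behind stick_center (20 mm before its tail end), half-way up: take it here for the push. With the carrier home the tip is at guide x = 170 and this point at -10 mm. Held by its middle the stick is too short: the fingers meet the tunnel.
- rest: Grey rest of the stick, 220x50 mm, fixed at the left; origin mid-base on the bench, x along the stick towards its head. Floor 4 mm thick (stick's underside at z = 4 mm). Walls 29 high close in the tail (x -106 to -15) and head (55 to 104); only x -15 to 55 is bare: grasp from above at about x = 20, lift straight up 40 mm or more.
- stick: The push stick again, its origin on its underside at mid length.
- carrier: The slide carrier again, its origin at the centre of its underside.
- petri_c: Bystander, leave it where it is: clear round dish with pink contents, 59x59x12 mm; origin at the centre of its underside.
- coverslip_box: Bystander, leave it where it is: small pale square box, 36x36x17 mm; origin at the centre of its underside.
- forceps_blunt: Bystander, leave it where it is: steel forceps, 14x125x9 mm; origin at the centre of its underside.
- post_loose: Bystander, leave it where it is: steel post lying on its side, 13x75x13 mm; origin at the centre of its underside.
- hex_key_4: Bystander, leave it where it is: steel hex key, 24x87x5 mm; origin at the centre of its underside.
Mind the look-alikes: they are no part of the job. Several things look just like the carrier: the one meant starts farthest to the robot's right.

How it is judged (in metres and radians):
On the way, in this order (a step that is already met when the one before it is completed fails the run):
1. the carrier lies flat between the rails of the open entry, lengthwise, let go (x of carrier_center in the frame of guide between -0.03 and 0.06 m and y of carrier_center in the frame of guide between -0.012 and 0.012 m and height (world z) of carrier_center below 0.02 m and angle between carrier_center's own z axis and vertical below 0.1 rad and angle between the x axis of carrier_center and the x axis of guide, either way round below 0.2 rad and contact force between the fingers and carrier below 0.05 N), for 0.2 s.
2. the stick is out of its rest, lying on the bench, let go (height (world z) of stick_center below 0.02 m and angle between stick_center's own z axis and vertical below 0.15 rad and horizontal distance between stick_center and rest above 0.06 m and contact force between the fingers and stick below 0.05 N), for 0.2 s.
3. the stick's head is inside the roofed tunnel, the carrier ahead of it, the fingers on the stick (x of stick_tip in the frame of guide between 0.1 and 0.19 m and y of stick_tip in the frame of guide between -0.02 and 0.02 m and x of carrier_center in the frame of guide above 0.135 m and contact force between the fingers and stick above 0.3 N and contact force between the fingers and carrier below 0.05 N), for 0.1 s.
At the end, for the whole second after the job is handed in: Carrier centre 204 to 214 mm along the guide's x (210 touches the stop), within 6 mm of its centre line and 0.12 rad of its direction, flat on the bench; stick tip back before the roof (guide x below 70 mm), stick flat on the bench; both at rest and let go (x of carrier_center in the frame of guide between 0.204 and 0.214 m and y of carrier_center in the frame of guide between -0.006 and 0.006 m and height (world z) of each of carrier_center, stick_center below 0.02 m and angle between carrier_center's own z axis and vertical below 0.1 rad and angle between the x axis of carrier_center and the x axis of guide, either way round below 0.12 rad and x of stick_tip in the frame of guide below 0.07 m and angle between stick_center's own z axis and vertical below 0.15 rad and linear speed of each of carrier, stick below 0.02 m/s and contact force between the fingers and stick below 0.05 N and contact force between the fingers and carrier below 0.05 N).
It fails at once if the carrier is tipped by more than 0.4 rad (angle between carrier_center's own z axis and vertical above 0.4 rad).
It fails at once if a bystander is moved by more than 15 mm (distance of any of petri_c, coverslip_box, forceps_blunt, post_loose, hex_key_4 from where it was at the start of the episode above 0.015 m).
It also fails if it takes over 72 s, if anything falls off the work surface, if the arm or the gripper's body presses on something with over 40 N, if the wrist force passes 120 N, or if a joint passes its speed limit or range.

## Robot

A 6-joint arm with a two-finger parallel gripper is mounted at the origin on a cart in front of the work surface, level with it; the furniture and walls round the work are solid. World frame = base frame: x ahead of the robot, y to its left, z up, the work surface at z = 0. Lengths are in m, angles in degrees, forces in N, time in s.
With the tool pointing down it reaches from about 0.4 to 0.825 m from the base axis. Payload 7 kg.
Tool frame: the origin (TCP) lies at the very end of the fingers, on their centre line; the grasp point (between the pads) lies 19 mm behind it; z points along the fingers, y is the line along which they close (so a half turn about z gives the same grasp; the last joint's range is limited). The gripper opens to 88 mm and grips with 3 to 60 N. Pads are 19 mm wide; open, the fingers measure 130 mm over their backs; the gripper's body (78 mm by 193 mm) begins 47 mm behind the grasp point.
Start: joints at [85.09, 20.546, 0.682, 0, -70.136, -16.507], TCP at [0.246, 0.628, 0.227] pointing down, gripper open.
Joint ranges: [-176.03, 176.03], [-82.01, 121.73], [-58.28, 71.71], [-173.87, 95.51], [-174.79, -0.11], [-173.66, 173.66]. Speed limits (degrees/s): [136.94, 136.94, 172.46, 180, 180, 180].

## Interface

Orientations are given as [roll, pitch, yaw] about the fixed x, y, z axes, in that order (R = Rz(yaw) Ry(pitch) Rx(roll)).
In Python, from plant import get_state, imaging, r, finder gives the robot as it stands.
- The arm moves only by the shell command python3 -m handwheel 'ROWS' [FORCE]. ROWS is JSON, a list of rows, each a list of 5 numbers: the closure, from 0 (fully open) to 1 (shut), then the shift along the world's x, y, z in cm, then the turn about the world's z in degrees. A call has 1 to 8 rows; each row is the pose to reach, as a shift and turn from the pose commanded when the call began; what a row does not reach only later rows make up. A row lasts 1/8 s, in which the tool goes at most 62.5 mm and 10.7 degrees, less where a joint would pass 70% of its speed; a pose out of reach is approached as far as the arm can. A call with a gripper value outside its range is refused whole. The fingers move at their own pace and stop on an object; FORCE is the grip in N (left out, the last holds). Time passes only in rows, so rows that repeat a pose let the fingers close. It gives the time, the measured TCP pose, the force, the opening and the grip force at its end, in the units of the state.
- get_state(): the state, without advancing time (a new reading comes with each control period).
- imaging.capture(name): name is "side" or "top" or "wrist"; returns (picture, depth): 420x560x3 uint8, red, green, blue; 420x560 float32, m along the optical axis (not along the pixel's ray), 0 where there is no reading.
- imaging.get_calibration(name): a dict with "fx", "fy", "cx", "cy" (pixels), "rvec" (rotation vector, rad) and "tvec" (3), from world to camera coordinates, as OpenCV has them; the wrist camera has in their place "hand_eye" (4x4, takes a point from camera to tool coordinates, whose origin is the TCP and whose axes are the flange's). Camera axes: x right, y down, z forward; pixel columns grow to the right and rows downward; lengths in m; the calibration is good to about 2 mm. A picture is of the moment at which its call begins: read the wrist's pose just before it. get_calibration takes no time and is no camera call.
- r.close_job(): hands the job in; it is judged then, once.
Trained networks look in the newest picture that a camera, given by its name, has taken for a name from the list of things; names that differ only in an ending like _2 or _b are one class to them, and where a whole thing is asked for, a point or a joint stands for the part that bears it (a point fixed in the world has none). Each returns a list of dicts, best first, with "p" (0 to 1); they miss things now and then, are a little off and sometimes report something else, mostly with a low value. They report only what shows in the picture. A call takes as long as a camera call. They do not tell look-alikes from the thing itself.
- finder.cut_out(camera, query): "region" (420x560 bool, what is visible of it) and "pixel" ([column, row] in pixels, amid what is visible of it).
The state is a dict: "time_s": time; "joints": joint angles; "qd": joint speeds; "joint_torque": joint torques, N m; "tcp_pos": TCP position; "eef_rot": TCP orientation; "contact_force": force on the tool from outside, world axes, zero at the start; "moment": the same for the moment, N m; "gripper_width": finger opening in m; "gripper_force": force on a finger pad.
Only numpy, scipy, OpenCV 4.12 (cv2) and the standard library are available. Lean on these libraries where they do the work, as an engineer would, in place of code of your own. Each camera call takes 0.05 s, during which the arm holds its last target. There are 200 camera calls.

## Working session

There is one attempt and no reset: what is moved stays moved. The work goes in short steps, Python scripts to look and compute and a shell command to move; the robot and the scene stay as the last step left them, time stands still between calls to the robot, and variables do not carry over. Pictures are saved under pics/ and viewed, at most 10 in all, crops included, and the job is handed in when it is done.

```bash
ls; mkdir -p pics; cat > h.py <<'E'
import numpy as np, cv2
from plant import get_state, imaging, r, finder
def cloud(name):
    st=get_state(); pic,d=imaging.capture(name); c=imaging.get_calibration(name)
    v,u=np.mgrid[0:420,0:560]
    P=np.stack([(u-c['cx'])/c['fx']*d,(v-c['cy'])/c['fy']*d,d],-1)
    if 'rvec' in c:
        R=cv2.Rodrigues(np.array(c['rvec'],float))[0]; W=(P-np.array(c['tvec']).ravel())@R
    else:
        H=np.array(c['hand_eye']); T=P@H[:3,:3].T+H[:3,3]
        a,b,g=np.radians(st['eef_rot']); 
        from scipy.spatial.transform import Rotation as Ro
        W=T@Ro.from_euler('xyz',[a,b,g]).as_matrix().T+np.array(st['tcp_pos'])
    W[d==0]=np.nan
    return pic,W
E
python3 - <<'E'
from h import *
print(get_state())
for n in ['top','side']:
    pic,W=cloud(n); cv2.imwrite(f'pics/{n}0.png',pic[...,::-1]); np.save(f'{n}.npy',W); np.save(f'{n}p.npy',pic)
    for q in ['guide','carrier','stick','rest','petri_c','coverslip_box','forceps_blunt','post_loose','hex_key_4']:
        for o in finder.cut_out(n,q)[:5]:
            m=o['region']; X=W[m]; 
            print(n,q,round(o['p'],2),o['pixel'],m.sum(),np.nanmedian(X,0).round(3),np.nanpercentile(X,2,axis=0).round(3),np.nanpercentile(X,98,axis=0).round(3))
E
```

```text
pics
{'time_s': 0.0, 'joints': array([ 8.50935482e+01,  2.05931037e+01,  6.34339571e-01, -2.20052717e-02,
       -7.01357520e+01, -1.65087157e+01]), 'qd': array([ 0.02237651, -0.07344973, -0.05263395,  0.04508889,  0.02330202,
       -0.00082852]), 'joint_torque': array([-2.74924656e-03, -5.82707191e+01,  2.93053919e+01,  6.99676126e+00,
        7.12816996e-03, -1.78567143e-04]), 'tcp_pos': array([0.24627338, 0.62794435, 0.22560222]), 'eef_rot': array([ 1.79903501e+02, -7.02722067e-03, -2.14226559e+01]), 'contact_force': array([-0.41615083, -0.51536448, -0.51521508]), 'moment': array([-0.03075907,  0.0181005 ,  0.03714742]), 'gripper_force': 0.0, 'gripper_width': 0.08753552459774123}
top guide 0.96 [355.3, 221.7] 1704 [ 0.463 -0.134  0.039] [ 0.43  -0.248 -0.002] [ 0.517 -0.012  0.058]
top carrier 0.64 [436.1, 213.2] 447 [ 0.491 -0.365  0.028] [ 0.455 -0.398 -0.001] [ 0.532 -0.342  0.034]
top carrier 0.57 [272.8, 240.9] 367 [0.4   0.108 0.028] [0.363 0.089 0.001] [0.439 0.127 0.034]
top stick 0.71 [167.8, 214.4] 511 [0.474 0.41  0.02 ] [0.379 0.377 0.002] [0.57  0.447 0.027]
top rest
[... 812 characters left out ...]
de 0.19 [336.2, 278.6] 421 [ 0.484 -0.377  0.022] [ 0.451 -0.396 -0.001] [ 0.53  -0.298  0.032]
side carrier 0.8 [262.9, 227.9] 225 [0.393 0.094 0.023] [0.359 0.082 0.002] [0.433 0.125 0.032]
side carrier 0.74 [337.8, 278.9] 392 [ 0.484 -0.378  0.024] [ 0.451 -0.396  0.002] [ 0.53  -0.348  0.032]
side rest 0.79 [257.5, 202.3] 366 [0.449 0.395 0.016] [0.366 0.359 0.   ] [0.574 0.462 0.032]
side petri_c 0.62 [238.2, 199.1] 62 [0.401 0.508 0.011] [0.376 0.489 0.   ] [0.429 0.554 0.017]
side forceps_blunt 0.38 [305.2, 225.7] 31 [0.583 0.131 0.006] [ 0.573  0.08  -0.003] [0.589 0.16  0.01 ]
side post_loose 0.53 [335.4, 247.8] 21 [ 0.576 -0.151  0.01 ] [ 0.572 -0.181  0.006] [ 0.582 -0.132  0.014]
```

```bash
python3 - <<'E'
import cv2
a=cv2.imread('pics/top0.png'); cv2.imwrite('pics/topc.png',cv2.resize(a[130:300,80:500],(798,323),interpolation=cv2.INTER_CUBIC))
E
```

```text
(no output)
```

View pics/topc.png

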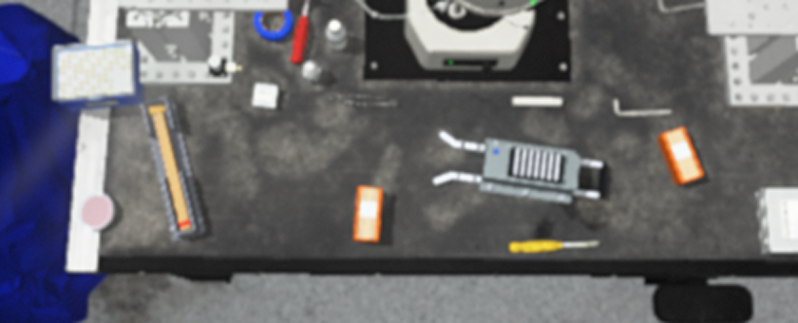

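View pics/side0.png

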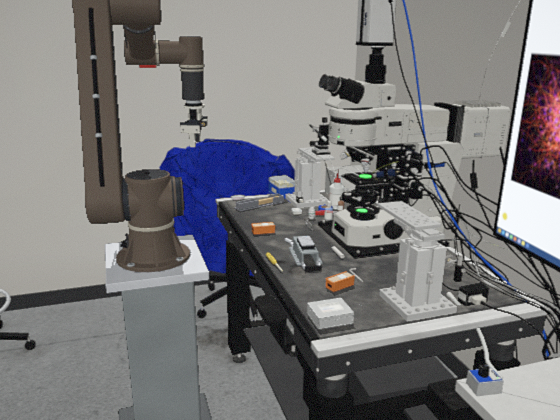

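The top crop shows the target carrier at crop (681,155), the decoy at (368,213), the guide mouth at (445,160) facing left, and the stick in its rest with its red tail at (185,225) and its head at (157,108). The side view agrees. Next I fit coarse poses.

```bash
python3 - <<'E'
from h import *
W=np.load('top.npy');pic=np.load('topp.npy').astype(int)
def fit(m,n):
    X=W[m]; X=X[np.isfinite(X).all(1)]; (c,s,a)=cv2.minAreaRect((X[:,:2]*1000).astype(np.float32)); b=cv2.boxPoints((c,s,a))
    L=b[1]-b[0] if np.hypot(*(b[1]-b[0]))>np.hypot(*(b[2]-b[1])) else b[2]-b[1]
    print(n,len(X),np.round(c,1),np.round(s,1),np.degrees(np.arctan2(L[1],L[0])).round(1)%180)
x,y,z=W[...,0],W[...,1],W[...,2]
fit((abs(x-.49)<.07)&(abs(y+.365)<.06)&(z>.026)&(z<.045),'carrier')
R,G,B=pic[...,0],pic[...,1],pic[...,2]
sat=(R-B>70)
fit((abs(x-.47)<.13)&(abs(y-.41)<.08)&sat,'stick')
fit((abs(x-.47)<.13)&(abs(y+.15)<.14)&(z>.032)&(z<.07),'tunnel')
fit((abs(x-.47)<.13)&(abs(y+.12)<.16)&(z>.006)&(z<.07)&~sat,'all')
E
python3 -m handwheel '[[0,5,-6,0,-10],[0,10,-12,0,-20],[0,15,-18,0,-30],[0,18,-24,0,-40],[0,20,-30,0,-50],[0,21,-36,0,-60],[0,21,-42,0,-69],[0,21,-48,0,-69]]' 20
```

```text
carrier 298 [ 494.1 -367.5] [79.3 37.9] 16.9
stick 358 [470.6 410.6] [198.1  21.3] 15.5
tunnel 939 [ 472.4 -136.4] [140.4  55.4] 82.3
all 1444 [ 472.5 -124. ] [254.3 316.5] 92.8
time_s: 2.0
tcp_pos: [0.4544, 0.1881, 0.2267]
eef_rot: [-180.0, 0.0, -90.5]
contact_force: [0.8, -0.9, 0.2]
gripper_width: 0.0874
gripper_force: 0.0
```

```bash
python3 -m handwheel '[[0,0,-6,0,0],[0,0,-12,0,0],[0,0,-18,0,0],[0,0,-23,0,0],[0,0,-23,0,0]]'
python3 - <<'E'
from h import *
print(imaging.get_calibration('wrist'))
pic,W=cloud('wrist'); cv2.imwrite('pics/w1.png',pic[...,::-1]); np.save('w1.npy',W); np.save('w1p.npy',pic)
print(get_state()['tcp_pos'])
E
```

```text
time_s: 2.62
tcp_pos: [0.4538, -0.0427, 0.2268]
eef_rot: [-180.0, -0.0, -90.7]
contact_force: [-0.7, 0.2, 0.1]
gripper_width: 0.0878
gripper_force: 0.0
{'fx': 313.9847571983075, 'fy': 313.9847571983075, 'cx': 280.0733683112236, 'cy': 211.0007465756429, 'hand_eye': array([[ 1.45819403e-03, -9.55864065e-01, -2.93805656e-01,
         7.91645522e-02],
       [ 9.99997559e-01,  9.06129538e-04,  2.01512052e-03,
         9.27714474e-04],
       [-1.65995531e-03, -2.93807877e-01,  9.55863053e-01,
        -1.58857706e-01],
       [ 0.00000000e+00,  0.00000000e+00,  0.00000000e+00,
         1.00000000e+00]])}
[ 0.45405814 -0.04138742  0.22675447]
```

View pics/w1.png

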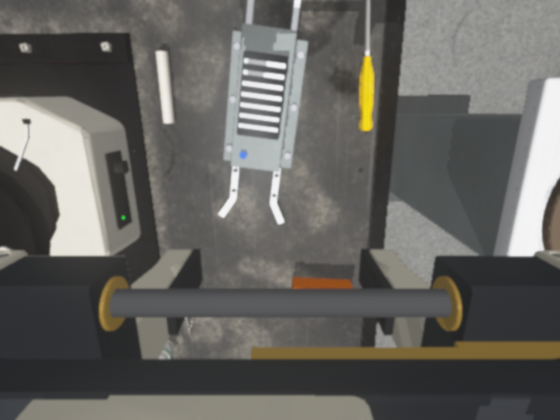

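The wrist view shows the guide with its mouth rails at (235,190) and (275,190), the tunnel at (265,95) and the post at (165,85). I refine the guide pose from this cloud.

```bash
python3 - <<'E'
from h import *
W=np.load('w1.npy')
x,y,z=W[...,0],W[...,1],W[...,2]
m=(abs(x-.472)<.06)&(abs(y+.136)<.1)&(z>.033)&(z<.07)
X=W[m]; print(len(X),np.nanpercentile(X[:,2],[5,50,95]))
for lo,hi in((.033,.07),(.033,.046)):
    Y=X[(X[:,2]>lo)&(X[:,2]<hi)]
    (c,s,a)=cv2.minAreaRect((Y[:,:2]*1000).astype(np.float32)); print(c,s,a)
a=np.radians(-97.7); f=np.array([np.cos(a),np.sin(a)]); l=np.array([-f[1],f[0]])
c0=np.array([.4724,-.1364])-.14*f
P=W[...,:2]-c0; gx=P@f; gy=P@l
rm=(z>.004)&(z<.014)
for lo in np.arange(-.01,.07,.01):
    for s in (1,-1):
        k=rm&(gx>lo)&(gx<lo+.01)&(gy*s>.012)&(gy*s<.05)
        if k.sum()>3: print(round(lo,3),s,k.sum(),np.percentile(gy[k],[5,50,95]).round(4),np.median(z[k]).round(4))
k=rm&(abs(gy)<.055)&(gx<.06)&(gx>-.03); print('mouth gx min',np.percentile(gx[k],[1,3]))
k=(z>.03)&(abs(gy)<.03); print('roof gx',np.percentile(gx[k&(gx>.04)&(gx<.25)],[1,99]), np.percentile(gy[k&(gx>.07)&(gx<.2)],[1,50,99]))
E
```

```text
7470 [0.04176764 0.04500958 0.05822458]
(470.2691955566406, -134.17489624023438) (140.14964294433594, 54.157142639160156) 82.25980377197266
(470.2691955566406, -134.17489624023438) (140.14964294433594, 54.157142639160156) 82.25980377197266
-0.01 1 13 [0.0319 0.0335 0.0378] 0.0084
-0.01 -1 16 [-0.0439 -0.0389 -0.0363] 0.0089
0.0 1 55 [0.0273 0.0324 0.0373] 0.0088
0.0 -1 57 [-0.0422 -0.037  -0.0316] 0.0089
0.01 1 57 [0.022  0.0269 0.0317] 0.0089
0.01 -1 60 [-0.0361 -0.0315 -0.0263] 0.0089
0.02 1 54 [0.0187 0.0227 0.0264] 0.0088
0.02 -1 52 [-0.0312 -0.0277 -0.024 ] 0.0089
0.03 1 55 [0.0187 0.0225 0.0265] 0.009
0.03 -1 50 [-0.0309 -0.0273 -0.0238] 0.0092
0.04 1 56 [0.0187 0.0223 0.026 ] 0.0086
0.04 -1 53 [-0.0309 -0.0273 -0.0237] 0.009
0.05 1 59 [0.0186 0.022  0.0263] 0.009
0.05 -1 52 [-0.0309 -0.0273 -0.0238] 0.0093
0.06 1 24 [0.0199 0.0259 0.0368] 0.008
0.06 -1 38 [-0.0403 -0.0309 -0.0248] 0.0073
mouth gx min [-0.00206041 -0.00052372]
roof gx [0.04404483 0.20148428] [-0.02941147 -0.00500512  0.02897088]
```

```bash
python3 -m handwheel '[[0,0,-5,0,-10],[0,0,-10,0,-20],[0,0,-15,0,-30],[0,0,-20,0,-40],[0,0,-24,0,-50],[0,0,-26,0,-60],[0,0,-27,0,-70],[0,0,-27,0,-72]]'
```

```text
time_s: 3.68
tcp_pos: [0.4548, -0.3096, 0.2263]
eef_rot: [180.0, -0.0, -162.4]
contact_force: [-0.2, 1.1, -0.3]
gripper_width: 0.0877
gripper_force: 0.0
```

```bash
python3 - <<'E'
from h import *
pic,W=cloud('wrist'); cv2.imwrite('pics/w2.png',pic[...,::-1])
s=get_state();print(s['tcp_pos'],s['eef_rot'])
x,y,z=W[...,0],W[...,1],W[...,2]
for lo in (.02,.026):
    m=(abs(x-.49)<.08)&(abs(y+.365)<.06)&(z>lo)&(z<.045)
    X=W[m]; print(len(X),np.median(X[:,2]),cv2.minAreaRect((X[:,:2]*1000).astype(np.float32)))
for o in finder.cut_out('wrist','carrier'):
    X=W[o['region']]; X=X[np.isfinite(X).all(1)];X=X[X[:,2]>.026];print(o['p'],o['pixel'],len(X),cv2.minAreaRect((X[:,:2]*1000).astype(np.float32)))
# other wrist objects (front of the guide again for bias)
m=(abs(x-.47)<.06)&(abs(y+.134)<.12)&(z>.033)&(z<.07);X=W[m];print(len(X),X[:,:2].min(0) if len(X) else 0)
E
```

```text
[ 0.45477441 -0.30919957  0.22636739] [ 1.79984560e+02 -6.11025851e-03 -1.62397903e+02]
2093 0.030099036386771583 ((492.2055969238281, -365.37640380859375), (80.34146118164062, 36.43027877807617), 18.063148498535156)
2018 0.030148095805885997 ((492.5198974609375, -365.2743835449219), (79.68219757080078, 36.42787170410156), 18.0662784576416)
0.94 [223.5, 201.7] 2016 ((492.53302001953125, -365.27008056640625), (79.65457916259766, 36.42787170410156), 18.066274642944336)
4050 [ 0.43453034 -0.20697217]
```

```bash
python3 -m handwheel '[[0,2,-3,0,0.5],[0,3.8,-5.6,-2,0.5],[0,3.8,-5.6,-7,0.5],[0,3.8,-5.6,-12,0.5],[0,3.8,-5.6,-16,0.5],[0,3.8,-5.6,-16,0.5]]'
```

```text
time_s: 4.53
tcp_pos: [0.4905, -0.3642, 0.0638]
eef_rot: [179.8, -0.3, -161.7]
contact_force: [-0.2, -0.4, 0.8]
gripper_width: 0.0877
gripper_force: 0.0
```

```bash
python3 -m handwheel '[[0,0.2,-0.1,-2.6,0],[0,0.2,-0.1,-5.1,0],[0,0.2,-0.1,-5.1,0],[1,0.2,-0.1,-5.1,0],[1,0.2,-0.1,-5.1,0],[1,0.2,-0.1,-5.1,0],[1,0.2,-0.1,-5.1,0],[1,0.2,-0.1,-5.1,0]]' 15
```

```text
time_s: 5.52
tcp_pos: [0.4942, -0.367, 0.0157]
eef_rot: [-180.0, 0.0, -161.9]
contact_force: [-0.1, -0.2, -0.1]
gripper_width: 0.0431
gripper_force: 0.0
```

```bash
python3 -m handwheel '[[1,0,0,-0.2,0],[1,0,0,-0.2,0],[1,0,0,-0.2,0],[1,0,0,-0.2,0]]' 15
```

```text
time_s: 6.02
tcp_pos: [0.4943, -0.367, 0.0142]
eef_rot: [-180.0, 0.0, -161.9]
contact_force: [-1.5, 2.4, 7.3]
gripper_width: 0.0359
gripper_force: 15.0
```

```bash
python3 -m handwheel '[[1,0,0,4,0],[1,0,0,8,0],[1,0,3,11,5],[1,0,8,11,15],[1,0,13,11,25],[1,0,18,11,35],[1,-0.1,23,11,45],[1,-0.2,28,11,55]]'
python3 -m handwheel '[[1,-0.1,4,0,8],[1,-0.1,8,0,9.5],[1,-0.1,11,0,9.5],[1,-0.1,11,0,9.5]]'
```

```text
time_s: 7.02
tcp_pos: [0.4917, -0.0854, 0.1232]
eef_rot: [180.0, -0.0, -106.6]
contact_force: [0.6, 0.8, -2.6]
gripper_width: 0.0359
gripper_force: 15.0
time_s: 7.52
tcp_pos: [0.491, 0.0247, 0.1232]
eef_rot: [180.0, 0.0, -97.3]
contact_force: [0.5, 0.1, -2.2]
gripper_width: 0.0361
gripper_force: 15.0
```

```bash
python3 -m handwheel '[[1,0,-0.5,-3,-0.4],[1,0,-0.5,-6,-0.4],[1,0,-0.5,-9,-0.4],[1,0,-0.5,-10.2,-0.4],[1,0,-0.5,-10.5,-0.4],[1,0,-0.5,-10.7,-0.4],[1,0,-0.5,-10.8,-0.4],[1,0,-0.5,-10.8,-0.4]]'
```

```text
time_s: 8.52
tcp_pos: [0.4915, 0.0181, 0.0161]
eef_rot: [-179.9, 0.0, -97.8]
contact_force: [0.1, 0.3, -2.4]
gripper_width: 0.036
gripper_force: 15.0
```

Still about 1–2 mm up. I'll lower the rest, open and lift.

```bash
python3 -m handwheel '[[1,0,0,-0.1,0],[1,0,0,-0.2,0],[0.45,0,0,-0.2,0],[0.4,0,0,-0.2,0],[0.4,0,0,-0.2,0],[0.4,0,0,-0.2,0]]'
python3 -m handwheel '[[0.3,0,0,3,0],[0.2,0,0,7,0],[0,0,4,12,0],[0,0,9,17,0],[0,0,12,20,0],[0,0,12,20,0],[0,0,12,20,0]]'
python3 - <<'E'
from h import *
pic,W=cloud('wrist'); cv2.imwrite('pics/w3.png',pic[...,::-1])
s=get_state();print(s['tcp_pos'],s['eef_rot'])
a=np.radians(-97.75); f=np.array([np.cos(a),np.sin(a)]); l=np.array([-f[1],f[0]])
c0=np.array([.4703,-.1342])-.14*f
x,y,z=W[...,0],W[...,1],W[...,2]
m=(abs(x-.49)<.06)&(abs(y-.02)<.06)&(z>.024)&(z<.036)
X=W[m]; c,sz,an=cv2.minAreaRect((X[:,:2]*1000).astype(np.float32)); d=np.array(c)/1000-c0
print(len(X),np.median(X[:,2]),c,sz,an,'guide xy',d@f,d@l)
P=W[...,:2]-c0; gx=P@f; gy=P@l
for sg in (1,-1):
    k=(z>.005)&(z<.013)&(gx>.035)&(gx<.065)&(gy*sg>.018)&(gy*sg<.032); print(k.sum(),np.percentile(gy[k],[5,50,95]).round(4))
E
```

```text
time_s: 9.28
tcp_pos: [0.4913, 0.0181, 0.0135]
eef_rot: [180.0, 0.0, -97.8]
contact_force: [-0.1, -0.5, -0.4]
gripper_width: 0.0522
gripper_force: 0.0
time_s: 10.15
tcp_pos: [0.4906, 0.138, 0.2131]
eef_rot: [180.0, -0.0, -97.8]
contact_force: [0.9, -0.3, 0.3]
gripper_width: 0.0877
gripper_force: 0.0
[0.49050382 0.13742178 0.21259805] [ 1.79914071e+02 -5.43656653e-02 -9.78284607e+01]
3095 0.030308031542940067 (489.7304382324219, 18.363969802856445) (79.56417846679688, 35.78795623779297) 82.34014892578125 guide xy -0.013790647518880761 -0.0013204346383783065
206 [0.0214 0.0252 0.029 ]
197 [-0.0284 -0.0243 -0.0212]
```

View pics/w3.png

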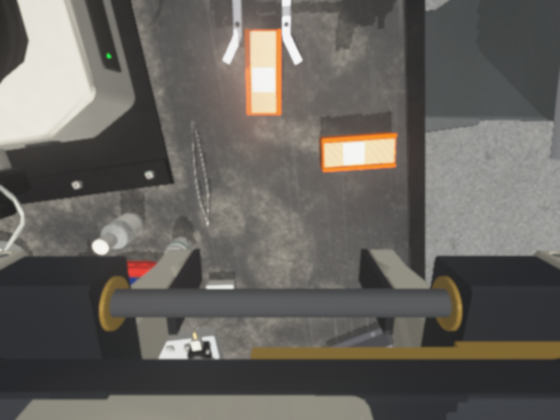

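The carrier lies aligned in the mouth at (263,72), clear of the decoy at (358,152). Next is the stick.

```bash
python3 -m handwheel '[[0,-1,3,0,10.5],[0,-2,6,0,21],[0,-3,10,0,31.5],[0,-4,14,0,42],[0,-5,18,0,52.5],[0,-5,22,0,63],[0,-5,26,0,73.5],[0,-5,26,0,84]]'
python3 -m handwheel '[[0,0,0,0,10.5],[0,0,0,0,21],[0,0,0,0,29],[0,0,0,0,29],[0,0,0,0,29]]'
python3 - <<'E'
from h import *
pic,W=cloud('wrist'); cv2.imwrite('pics/w4.png',pic[...,::-1])
s=get_state();print(s['tcp_pos'],s['eef_rot'])
x,y,z=W[...,0],W[...,1],W[...,2]; R,G,B=[pic[...,i].astype(int) for i in range(3)]
near=(abs(x-.47)<.14)&(abs(y-.41)<.08)
def fit(m,n):
    X=W[m];c=cv2.minAreaRect((X[:,:2]*1000).astype(np.float32));print(n,len(X),c,np.median(X[:,2]))
fit(near&(R-B>60)&(z>.015)&(z<.03),'stick'); fit(near&(z>.025)&(z<.04),'walls'); fit(near&(R-B>60)&(R-G>110),'red')
E
```

```text
time_s: 11.2
tcp_pos: [0.4412, 0.399, 0.2113]
eef_rot: [179.8, 0.1, -13.4]
contact_force: [-1.0, 0.3, -0.3]
gripper_width: 0.0877
gripper_force: 0.0
time_s: 11.82
tcp_pos: [0.4414, 0.3973, 0.2128]
eef_rot: [179.9, 0.1, 15.0]
contact_force: [0.2, -0.4, 0.0]
gripper_width: 0.0876
gripper_force: 0.0
[0.44135072 0.39750016 0.21305324] [1.79964369e+02 3.89713199e-02 1.50027760e+01]
stick 2624 ((469.3456726074219, 412.633544921875), (198.6819305419922, 23.620113372802734), 15.6290283203125) 0.022875990308614147
walls 1929 ((494.57940673828125, 424.0025329589844), (150.9417266845703, 252.36817932128906), 82.25128936767578) 0.0298075764164783
red 53 ((382.8365478515625, 384.8824462890625), (5.451776027679443, 14.444979667663574), 16.817794799804688) 0.023285889436742396
```

View pics/w4.png

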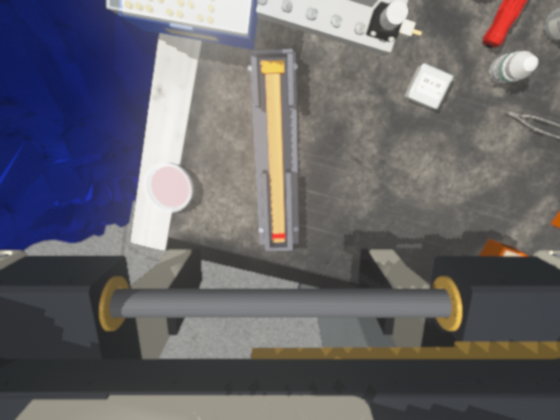

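The stick lies in its rest from the tail at (279,238) to the head at (272,66); petri is at (170,187) and the coverslip box at (430,87). I check the tall box's clearance against the gripper body.

```bash
python3 - <<'E'
from h import *
W=np.load('top.npy'); 
def chk(px,py,yaw):
    a=np.radians(yaw); tx=np.array([np.cos(a),np.sin(a)]);ty=np.array([np.sin(a),-np.cos(a)])
    P=W[...,:2]-[px,py]; u=P@tx; v=P@ty; z=W[...,2]
    m=(abs(u)<.1)&(abs(v)<.12)&(z>.055)&(z<.2)
    print(m.sum(), (u[m].min(),u[m].max(),v[m].min(),v[m].max(),z[m].max()) if m.any() else '')
chk(.4882,.4196,15.6); chk(.522,.243,-97.75); chk(.503,.163,-97.75)
a=np.radians(-97.75); f=np.array([np.cos(a),np.sin(a)]); l=np.array([-f[1],f[0]])
c0=np.array([.4703,-.1342])-.14*f+.0018*l
for g in(-.14,-.24,-.01,-.02): print(g,c0+g*f)
E
python3 -m handwheel '[[0,2.5,1.2,-4,0.6],[0,4.7,2.2,-9,0.6],[0,4.7,2.2,-14,0.6],[0,4.7,2.2,-16,0.6],[0,4.7,2.2,-16,0.6]]'
```

```text
30 (np.float64(0.09363668979803862), np.float64(0.09988220817678305), np.float64(-0.04331629813252319), np.float64(-0.0157982245110663), np.float64(0.07455372180587969))
0 
0 
-0.14 [0.50984182 0.14299972]
-0.24 [0.52332691 0.24208631]
-0.01 [0.4923112  0.01418715]
-0.02 [0.49365971 0.02409581]
time_s: 12.5
tcp_pos: [0.4876, 0.4188, 0.0514]
eef_rot: [179.8, 0.2, 15.7]
contact_force: [0.4, 0.1, 0.2]
gripper_width: 0.0879
gripper_force: 0.0
```

```bash
python3 -m handwheel '[[0,0,0,-2.5,0],[0,0,0.1,-4,0],[0.2,0,0.1,-4.2,0],[0.5,0,0.1,-4.2,0],[0.65,0,0.1,-4.2,0],[0.65,0,0.1,-4.2,0]]'
```

```text
time_s: 13.25
tcp_pos: [0.4885, 0.4213, 0.0123]
eef_rot: [-180.0, -0.0, 15.8]
contact_force: [-1.0, -0.2, 0.1]
gripper_width: 0.0532
gripper_force: 0.0
```

```bash
python3 -m handwheel '[[0.65,0,0,-0.3,0],[0.7,0,0,-0.4,0],[1,0,0,-0.4,0],[1,0,0,-0.4,0],[1,0,0,-0.4,0],[1,0,0,-0.4,0],[1,0,0,-0.4,0],[1,0,0,-0.4,0]]' 20
```

```text
time_s: 14.25
tcp_pos: [0.4887, 0.4186, 0.0073]
eef_rot: [179.8, 0.1, 15.8]
contact_force: [5.8, -7.1, 0.8]
gripper_width: 0.0159
gripper_force: 20.1
```

```bash
python3 -m handwheel '[[1,0,0,3,0],[1,0,0,6,0],[1,0,0,10,0],[1,-1,-2,12,-10],[1,-2,-4,12,-20.5],[1,-3,-7,12,-31],[1,-3,-10,12,-41.5],[1,-3,-13,12,-52]]'
python3 -m handwheel '[[1,0,-2,0,-10.5],[1,1,-4,0,-21],[1,2,-6,0,-31.5],[1,3,-8,0,-42],[1,4,-10,0,-52.5],[1,5,-12,0,-61.5],[1,5,-14,0,-61.5],[1,5,-14,0,-61.5]]'
```

```text
time_s: 15.25
tcp_pos: [0.458, 0.2901, 0.1277]
eef_rot: [-180.0, 0.0, -36.5]
contact_force: [-0.1, 0.1, -0.5]
gripper_width: 0.0159
gripper_force: 19.9
time_s: 16.25
tcp_pos: [0.5077, 0.1496, 0.1275]
eef_rot: [180.0, -0.0, -97.6]
contact_force: [0.0, 0.4, -0.6]
gripper_width: 0.0159
gripper_force: 20.0
```

```bash
python3 -m handwheel '[[1,0.2,-0.6,-4,-0.2],[1,0.2,-0.6,-8,-0.2],[1,0.2,-0.6,-10.5,-0.2],[1,0.2,-0.6,-11.4,-0.2],[1,0.2,-0.6,-11.8,-0.2],[1,0.2,-0.6,-12.1,-0.2],[1,0.2,-0.6,-12.1,-0.2]]'
```

```text
time_s: 17.12
tcp_pos: [0.5106, 0.1453, 0.0072]
eef_rot: [-180.0, 0.0, -97.9]
contact_force: [-0.1, 0.7, -0.7]
gripper_width: 0.0158
gripper_force: 20.0
```

```bash
python3 -m handwheel '[[1,-0.1,0,-0.1,0],[1,-0.1,0,-0.2,0],[1,-0.1,0,-0.3,0],[1,-0.1,0,-0.3,0]]'
```

```text
time_s: 17.62
tcp_pos: [0.5093, 0.145, 0.0036]
eef_rot: [-180.0, 0.0, -97.9]
contact_force: [0.5, -0.4, 0.5]
gripper_width: 0.016
gripper_force: 20.0
```

Release, rise and back off for a look.

```bash
python3 -m handwheel '[[0.6,0,0,0,0],[0.6,0,0,0,0],[0.6,0,0,0,0],[0.6,0,0,3,0],[0.6,0,2,8,0],[0.6,0,6,14,0],[0.6,0,10,19,0],[0.6,0,11,21,0]]'
python3 -m handwheel '[[0.6,0,1,0,0],[0.6,0,1,0,0]]'
cat >> h.py <<'E'
a=np.radians(-97.75); f=np.array([np.cos(a),np.sin(a)]); l=np.array([-f[1],f[0]])
c0=np.array([.4703,-.1342])-.14*f+.0018*l
def scene(name):
    pic,W=cloud('wrist'); cv2.imwrite(f'pics/{name}.png',pic[...,::-1]); s=get_state(); print(s['tcp_pos'],s['eef_rot'])
    yw=np.radians(s['eef_rot'][2]); W=W.copy(); W[...,0]-=.0017*np.sin(yw); W[...,1]+=.0017*np.cos(yw)
    x,y,z=W[...,0],W[...,1],W[...,2]; R,G,B=[pic[...,i].astype(int) for i in range(3)]
    P=W[...,:2]-c0; gx=P@f; gy=P@l
    def fit(m,n):
        if m.sum()<20: print(n,'none');return
        c,sz,an=cv2.minAreaRect((np.stack([gx[m],gy[m]],1)*1000).astype(np.float32)); print(n,m.sum(),'guide xy',np.round(c,1),np.round(sz,1),round(an,1),'z',np.median(z[m]).round(4))
    fit((abs(gy)<.035)&(gx<.29)&(gx>-.12)&(R-B>50)&(z>.025)&(z<.037),'carrier')
    fit((abs(gy)<.05)&(gx<.07)&(gx>-.32)&(R-B>50)&(z>.012)&(z<.023),'stick')
    return pic,W
E
python3 -c "
from h import *
scene('w5')"
```

```text
time_s: 18.62
tcp_pos: [0.5098, 0.2571, 0.2167]
eef_rot: [-179.9, 0.2, -97.8]
contact_force: [1.1, 0.5, -0.6]
gripper_width: 0.0349
gripper_force: 0.0
time_s: 18.88
tcp_pos: [0.5087, 0.2652, 0.2128]
eef_rot: [179.9, -0.0, -97.9]
contact_force: [-0.1, 0.2, 0.3]
gripper_width: 0.0352
gripper_force: 0.0
[0.50857896 0.264507   0.21237574] [ 1.79916166e+02 -8.18631327e-02 -9.79103725e+01]
carrier none
stick 2844 guide xy [-167.4   -1.3] [188.6  21.9] 0.2 z 0.0187
```

View pics/w5.png

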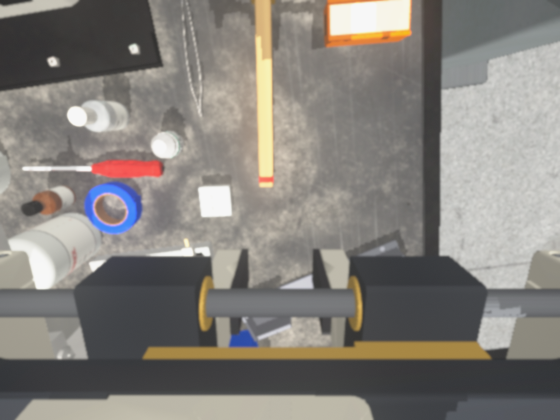

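```bash
python3 -m handwheel '[[0.65,0.7,-1.2,-4,0.1],[0.65,1.35,-2.4,-9,0.1],[0.65,1.35,-2.4,-14,0.1],[0.65,1.35,-2.4,-17,0.1],[0.65,1.35,-2.4,-18.5,0.1],[0.65,1.35,-2.4,-19.3,0.1],[0.65,1.35,-2.4,-19.6,0.1],[0.65,1.35,-2.4,-19.6,0.1]]'
```

```text
time_s: 19.92
tcp_pos: [0.5232, 0.2414, 0.0183]
eef_rot: [-180.0, 0.1, -97.8]
contact_force: [-0.2, -0.6, 1.5]
gripper_width: 0.0311
gripper_force: 0.0
```

```bash
python3 -m handwheel '[[0.65,-0.1,0,-0.4,0],[0.65,-0.1,0,-0.8,0],[0.65,-0.1,0,-0.8,0],[1,-0.1,0,-0.8,0],[1,-0.1,0,-0.8,0],[1,-0.1,0,-0.8,0],[1,-0.1,0,-0.8,0]]' 35
```

```text
time_s: 20.8
tcp_pos: [0.5218, 0.2411, 0.0096]
eef_rot: [-180.0, 0.0, -97.8]
contact_force: [-0.4, 0.6, 0.3]
gripper_width: 0.0155
gripper_force: 35.0
```

```bash
python3 -m handwheel '[[1,-0.1,-1,0,0],[1,-0.2,-2,0,0],[1,-0.3,-3,0,0],[1,-0.45,-4,0,0],[1,-0.6,-5,0,0],[1,-0.7,-6,0,0],[1,-0.85,-7,0,0],[1,-1,-8,0,0]]'
python3 -c "
from h import *
scene('w6')"
```

```text
time_s: 21.8
tcp_pos: [0.5118, 0.1604, 0.0096]
eef_rot: [-180.0, 0.0, -97.8]
contact_force: [0.2, 2.4, 0.3]
gripper_width: 0.0152
gripper_force: 35.0
[0.5113347  0.15941453 0.00963115] [ 1.79985732e+02 -1.64992459e-02 -9.78409486e+01]
carrier none
stick 9676 guide xy [-100.6   -0.2] [136.3  16.8] 0.2 z 0.0187
```

View pics/w6.png

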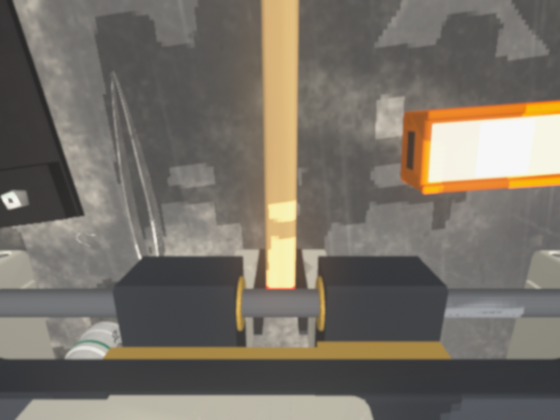

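The stick is straight and aligned, running up from (282,280), and the decoy stays well clear at right. I keep pushing.

```bash
python3 -m handwheel '[[1,-0.1,-1,0,0],[1,-0.25,-2,0,0],[1,-0.4,-3,0,0],[1,-0.55,-4,0,0],[1,-0.65,-5,0,0],[1,-0.8,-6,0,0],[1,-0.95,-7,0,0],[1,-1.1,-8,0,0]]'
python3 -m handwheel '[[1,-0.15,-1,0,0],[1,-0.3,-2,0,0],[1,-0.4,-3,0,0],[1,-0.55,-4,0,0],[1,-0.6,-4.5,0,0],[1,-0.67,-5,0,0],[1,-0.7,-5.3,0,0],[1,-0.7,-5.3,0,0]]'
```

```text
time_s: 22.85
tcp_pos: [0.5007, 0.0804, 0.0096]
eef_rot: [-180.0, 0.0, -97.8]
contact_force: [-0.3, 3.3, 2.0]
gripper_width: 0.0153
gripper_force: 35.0
time_s: 23.85
tcp_pos: [0.4937, 0.0276, 0.0096]
eef_rot: [180.0, -0.0, -97.8]
contact_force: [1.7, -1.2, 3.1]
gripper_width: 0.0155
gripper_force: 35.0
```

```bash
python3 -m handwheel '[[1,-0.05,-0.3,0,0],[1,-0.1,-0.6,0,0],[1,-0.13,-0.9,0,0],[1,-0.17,-1.2,0,0],[1,-0.17,-1.3,0,0],[1,-0.17,-1.3,0,0]]'
```

```text
time_s: 24.6
tcp_pos: [0.4921, 0.0148, 0.0096]
eef_rot: [180.0, -0.0, -97.8]
contact_force: [1.2, 2.1, 3.4]
gripper_width: 0.0159
gripper_force: 35.0
```

```bash
python3 -m handwheel '[[1,-0.03,-0.15,0,0],[1,-0.05,-0.3,0,0],[1,-0.05,-0.3,0,0]]'; python3 -m handwheel '[[1,0,-0.15,0,0],[1,0,-0.2,0,0],[1,0,-0.2,0,0]]'
python3 - <<'E'
from h import *
for n in ('top',):
    pic,W=cloud(n); x,y,z=W[...,0],W[...,1],W[...,2]; R,G,B=[pic[...,i].astype(int) for i in range(3)]
    P=W[...,:2]-c0; gx=P@f; gy=P@l
    m=(gx>.2)&(gx<.27)&(abs(gy)<.03)&(z>.02)&(z<.04)&(R-B>40); print(n,m.sum(),np.percentile(gx[m],[2,50,98]) if m.any() else '')
    cv2.imwrite('pics/t7.png',cv2.resize(pic[150:280,280:460,::-1],(720,520)))
E
```

```text
time_s: 24.98
tcp_pos: [0.4916, 0.012, 0.0096]
eef_rot: [-180.0, -0.0, -97.8]
contact_force: [1.3, 3.3, 5.1]
gripper_width: 0.0158
gripper_force: 35.0
time_s: 25.35
tcp_pos: [0.4927, 0.0115, 0.0096]
eef_rot: [-179.9, 0.1, -97.8]
contact_force: [1.6, 11.3, 0.1]
gripper_width: 0.0156
gripper_force: 35.0
top 97 [0.21637535 0.23691151 0.25128872]
```

View pics/t7.png

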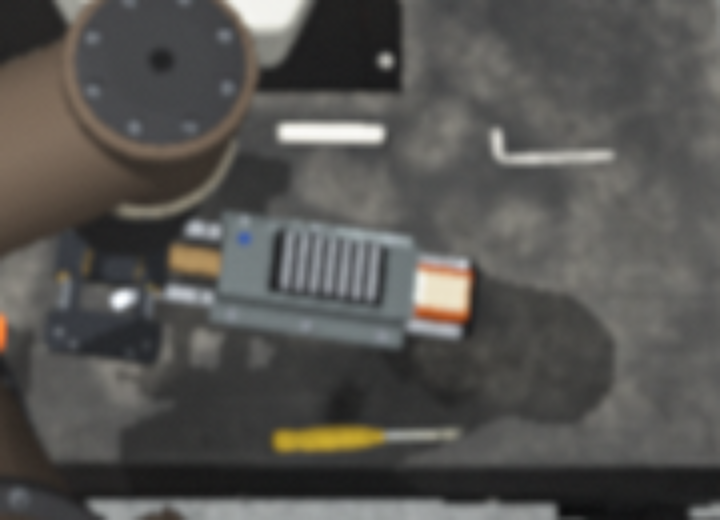

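The carrier front, seen at (445,290), is at the stop: its front edge is at guide x ≈ 250 mm and the push force jumped to 11 N. I draw the stick back.

```bash
python3 -m handwheel '[[1,0.2,1.5,0,0],[1,0.45,3.5,0,0],[1,0.75,5.5,0,0],[1,1,7.5,0,0],[1,1.3,9.5,0,0],[1,1.55,11.5,0,0],[1,1.8,13.5,0,0],[1,2,15,0,0]]'
python3 -m handwheel '[[1,0,0,0,0],[0.65,0,0,0,0],[0.65,0,0,0,0],[0.65,0,0,0,0],[0.6,0,0,3,0],[0.6,0,2,8,0],[0.6,0,6,14,0],[0.6,0,8,19,0]]'
python3 -m handwheel '[[0.6,0,0,0,0],[0.6,0,0,0,0]]'
python3 - <<'E'
from h import *
scene('w8')
pic,W=cloud('top'); z=W[...,2]; R,G,B=[pic[...,i].astype(int) for i in range(3)]
P=W[...,:2]-c0; gx=P@f; gy=P@l
m=(gx>.2)&(gx<.27)&(abs(gy)<.03)&(z>.02)&(z<.04)&(R-B>40); print(m.sum(),np.percentile(gx[m],[2,50,98]),np.percentile(gy[m],[2,50,98]))
for q in ['coverslip_box','forceps_blunt','post_loose','petri_c']:
    for o in finder.cut_out('top',q)[:1]: print(q,np.nanmedian(W[o['region']],0).round(3))
cv2.imwrite('pics/t9.png',cv2.resize(pic[130:300,80:500,::-1],(798,323)))
E
```

```text
time_s: 26.4
tcp_pos: [0.5099, 0.1579, 0.0095]
eef_rot: [179.8, -0.3, -97.8]
contact_force: [-0.3, -8.4, 13.6]
gripper_width: 0.0155
gripper_force: 35.0
time_s: 27.4
tcp_pos: [0.511, 0.2401, 0.2001]
eef_rot: [180.0, -0.1, -97.8]
contact_force: [0.5, 1.0, -0.5]
gripper_width: 0.0351
gripper_force: 0.0
time_s: 27.65
tcp_pos: [0.5109, 0.2395, 0.1984]
eef_rot: [180.0, -0.0, -97.8]
contact_force: [-1.0, -0.5, -0.4]
gripper_width: 0.0349
gripper_force: 0.0
[0.51075468 0.23895722 0.19769506] [ 1.79905631e+02 -7.69053905e-02 -9.78431206e+01]
carrier none
stick 2183 guide xy [-115.7   -1.7] [124.7  16. ] 0.3 z 0.0187
128 [0.21618356 0.23554282 0.25073225] [-0.01775423  0.00031105  0.01723527]
coverslip_box [ 0.462 -0.132  0.04 ]
post_loose [ 0.582 -0.152  0.011]
```

View pics/w8.png

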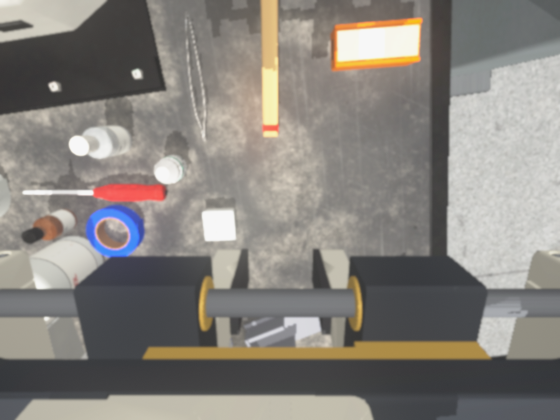

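View pics/t9.png

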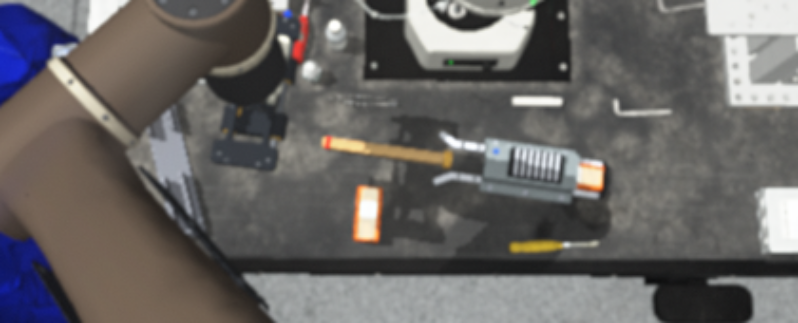

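The stick lies flat in the mouth with its head at top-crop (447,158), tip at guide x ≈ 22 mm. The carrier is home at (590,175), and the bystanders in view look unmoved. I hand the job in.

```bash
python3 -c "
from plant import r
print(r.close_job())"
```

```text
the job is handed in; nothing more can be done
None
```

I handed the job in (no verdict was returned): the carrier is home against the end stop, the stick is let go flat on the bench with its tip about 22 mm into the mouth, before the roof, and no bystander in view looks moved (the arm hid the petri dish in the last pictures).

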